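# Load the bench stapler and hold its feeder shoe back at the load line

### The job

Load the bench stapler: pick up the loose stick of wide staples (not the narrow one), gripping it lightly because the glued stick cracks, and set it down astride the magazine rail behind the feeder shoe, without dropping it. Then draw the feeder shoe back by its finger grip, over the stick, until the grip stands at the load line on the magazine and the shoe's pawl has dropped behind the stick, and finish holding it there against its spring; never let it snap forward. Leave the other things on the bench where they are.

Things in the scene. Friction and masses are not known exactly. Their poses are not given: they have to be found in the camera images.
- stapler: Bench stapler, bolted down: cast base 150 x 430 mm, column and upright air cylinder over the nose at its own +y end (375 mm high), level magazine running from the nose to its own -y (the rear). Origin on the bench under the magazine's centre line; x across the magazine, z up. Nose and cylinder begin at y = 175 mm; staples already loaded fill y = 82 to 175 mm.
- load_spot (a point): Point on the flat top of the core rail, 170 mm above the bench and 28 mm rearward of the stapler's origin, where the stick's middle best goes (up to 25 mm either way along the rail will do). Axes as the stapler's. The rail, 14 mm wide and 58 mm high, stands on a channel 60 mm wide (top 112 mm above the bench). Staples hang astride it, crowns on its top. From y = 50 to -200 mm it is bare and open above.
- load_line (a point): Point on the rail's top at the load line: a 3 mm wide black line engraved across rail and channel, 145 mm rearward of the stapler's origin. Axes as the stapler's. The magazine ends at y = -213 mm in a plate 175 mm high; a guide rod (top 111 mm high) runs along the channel's +x side.
- shoe (a joint): Slide of the feeder shoe: 0 m at rest, forward against the staples; grows as it is drawn rearward (the stapler's -y). The grip is at the load line at 0.205; end stop at 0.235. A spring pulls it forward with about 6 N at 0 and 11 N at the load line.
- shoe_grip (a point): Middle of the shoe's finger grip, 214 mm above the bench: black upright tab 14 mm thick along the rail, 34 mm wide across, 186 to 236 mm high. Axes as the stapler's; 60 mm noseward of its origin at rest. It stands on a steel bridge (8 mm to the grip's rear, 22 mm to its front) that clears seated crowns by 7 mm; on the +x side an arm, 24 mm from the rail's middle, goes down to the guide rod.
- pawl_pin (a point): Hinge pin of the pawl under the bridge, 14 mm nearer the nose than the grip. Two small prongs hang 16 mm down from it beside the rail; drawn rearward they swing up, trail over a stick that lies behind them, and drop behind its tail once the pin is 16 mm past it.
- pawl (a joint): Pawl angle: 0 rad hanging down, up to 1.5 rad swung up.
- stick_center (a point): Centre of the loose stick of wide staples: rigid steel inverted U, 100 mm long (its y), 27 mm wide (x), 50 mm high, 22 mm between the legs, crown 3 mm, about 0.13 kg. It stands on its leg points, this point 25 mm above the bench; astride the rail it is 22 mm below the rail's top. Ends alike. Hold it with some 20 to 30 N per finger: over 50 N per finger cracks the glue.
- narrow_center (a point): Centre of a stick of narrow staples that does not fit this stapler: 90 mm long (y), 13 mm wide, 26 mm high. It stands near the wide one; leave it.
- tape: Tape measure, 70 x 36 x 62 mm; leave it.
- pencil: Carpenter's pencil, 160 x 14 x 7 mm; leave it.
- glasses: Amber safety glasses, 140 mm wide; leave them.
- hammer: Hammer; leave it.
- block: Pallet block, 100 x 145 x 78 mm; leave it.
Not all that is in view belongs to the job. What is shaped like the part that bears stick_center but blue or pink is not meant.

How it is judged (in metres and radians):
On the way:
1. the wide stick sits astride the rail behind the shoe, let go, with the shoe still forward (x of stick_center in the frame of load_spot between -0.007 and 0.007 m and y of stick_center in the frame of load_spot between -0.028 and 0.028 m and z of stick_center in the frame of load_spot between -0.027 and -0.017 m and angle between the y axis of stick_center and the y axis of load_spot, either way round below 0.15 rad and angle between stick_center's own z axis and vertical below 0.1 rad and contact force between the fingers and stick below 0.2 N and linear speed of stick below 0.03 m/s and value of joint shoe below 0.01 m), for 0.2 s.
At the end, for the whole second after the job is handed in: The wide stick sits astride the rail, crown on it, let go: centre within 7 mm across and 28 mm along of the load spot, within 0.1 rad of upright. The pawl hangs behind its tail. The fingers hold the shoe still, its grip within 8 mm of the load line (x of stick_center in the frame of load_spot between -0.007 and 0.007 m and y of stick_center in the frame of load_spot between -0.028 and 0.028 m and z of stick_center in the frame of load_spot between -0.027 and -0.017 m and angle between the y axis of stick_center and the y axis of load_spot, either way round below 0.15 rad and angle between stick_center's own z axis and vertical below 0.1 rad and contact force between the fingers and stick below 0.2 N and linear speed of stick below 0.03 m/s and y of shoe_grip in the frame of load_line between -0.008 and 0.008 m and velocity of joint shoe between -0.02 and 0.02 m/s and contact force between the fingers and shoe above 3 N and y of stick_center in the frame of shoe_grip above 0.064 m and value of joint pawl below 0.3 rad); the arm keeps its last pose, push and grip.
It fails at once if the stick is squeezed with more than about 50 N per finger (contact force between the fingers and stick above 100 N).
It fails at once if the stick is dropped (falls freely by more than about 8 mm) (linear speed of stick above 0.4 m/s and contact force between the fingers and stick below 0.1 N).
It fails at once if the shoe snaps forward (velocity of joint shoe below -0.4 m/s).
It fails at once if another thing on the bench is moved more than 25 mm (distance of any of narrow_center, tape, pencil, glasses, hammer, block from where it was at the start of the episode above 0.025 m).
It also fails if it takes over 53 s, if anything falls off the work surface, if the arm or the gripper's body presses on something with over 40 N, if the wrist force passes 120 N, or if a joint passes its speed limit or range.

### The arm

A 6-joint arm with a two-finger parallel gripper is mounted at the origin on the work surface. World frame = base frame: x ahead of the robot, y to its left, z up, the work surface at z = 0. Lengths are in mm, angles in rad, forces in N, time in s.
With the tool pointing down it reaches from about 275 to 825 mm from the base axis. Payload 5.2 kg.
Tool frame: the origin (TCP) lies midway between the tips of the shut fingers; the grasp point (between the pads) lies 19 mm behind it; x points along the fingers, y is the direction in which the jaws open and shut, and the axes are right-handed (so a half turn about x gives the same grasp; the last joint's range is limited). The gripper opens to 93 mm and grips with 3 to 60 N. Pads are 15 mm wide; open, the fingers measure 128 mm over their backs; the gripper's body (75 mm by 188 mm) begins 65 mm behind the grasp point.
Start: joints at [1.132, 0.259, 1.535, -0, 1.348, -0.203], TCP at [128.469, 534.79, 218.653] pointing down, gripper open.
Joint ranges: [-3.14, 3.14], [-0.91, 2.08], [0.19, 2.58], [-1.22, 4.36], [0.22, 2.71], [-3.12, 3.12]. Speed limits (rad/s): [2.57, 2.57, 3.14, 3.14, 3.14, 3.14].

### API

Orientations are given as a 3x3 rotation matrix whose columns are the frame's x, y, z axes.
In Python, from workcell import manip gives the robot as it stands.
- The arm moves only by the shell command python3 -m creep 'ROWS'. ROWS is a JSON object of lists of equal length, an entry for each row: "translation": the shift along the tool's x, y, z in cm, a list of three; "rotation": the turn, a rotation vector about the tool's x, y, z in degrees, a list of three; "claw": the closure in counts, from 0 (fully open) to 255 (shut). A call has exactly 8 rows; each row shifts and turns the commanded pose from where the row before left it, along the tool's axes as they then stand; what a row does not reach is not made up. A row lasts 1/8 s, in which the tool goes at most 62.5 mm and 10.7 degrees, less where a joint would pass 70% of its speed; a pose out of reach is approached as far as the arm can. A call is refused whole if a number of a shift passes 6.25 or a number of a turn 10.7, either way. A call with a gripper value outside its range is refused whole. The fingers move at their own pace and stop on an object; the grip force is fixed at half the most. Time passes only in rows, so rows that do not move let the fingers close, or fill a call up. It gives the time, the measured TCP pose, the force and the opening at its end, in the units of the state.
- manip.observe(): the state, without advancing time (a new reading comes with each control period).
- manip.get_image(name): name is "side" or "top" or "wrist"; returns (picture, depth): 400x640x3 uint8, red, green, blue; 400x640 float32, mm along the optical axis (not along the pixel's ray), 0 where there is no reading.
- manip.calibration(name): a dict with "K" (3x3 intrinsics, pixels), "camera_from_world" (4x4, takes a point from world to camera coordinates). Camera axes: x right, y down, z forward; pixel columns grow to the right and rows downward; lengths in mm; the calibration is good to about 2 mm. A picture is of the moment at which its call begins: read the wrist's pose just before it. calibration takes no time and is no camera call; for the wrist camera it gives the pose at the moment of the call.
- manip.job_done(): hands the job in, once; it reports no verdict.
The state is a dict: "time_s": time; "q": joint angles; "joint_vel": joint speeds; "joint_torque": joint torques, N m; "position": TCP position; "tool_rot": TCP orientation; "contact_force": force on the tool from outside, world axes, zero at the start; "wrist_torque": the same for the moment, N m; "grip_width": finger opening in mm.
Only numpy, scipy, OpenCV 4.12 (cv2) and the standard library are available. Lean on these libraries where they do the work, as an engineer would, in place of code of your own. Each camera call takes 0.05 s, during which the arm holds its last target. There are 200 camera calls.

## Working session

There is one attempt and no reset: what is moved stays moved. The work goes in short steps, Python scripts to look and compute and a shell command to move; the robot and the scene stay as the last step left them, time stands still between calls to the robot, and variables do not carry over. Pictures are saved under pics/ and viewed, about 8 in all and at most 12, crops included, and the job is handed in when it is done.

```bash
mkdir -p pics; ls; cat > h.py <<'E'
import numpy as np, cv2
from workcell import manip
def grab(n):
    c=manip.calibration(n); p,d=manip.get_image(n); return p,d,np.array(c["K"]),np.array(c["camera_from_world"])
def cloud(d,K,T):
    v,u=np.mgrid[:d.shape[0],:d.shape[1]]
    P=np.stack([(u-K[0,2])/K[0,0]*d,(v-K[1,2])/K[1,1]*d,d],-1)
    W=(P-T[:3,3])@T[:3,:3]; W[d==0]=np.nan; return W
def save(n,p): cv2.imwrite('pics/'+n+'.png',p[:,:,::-1])
E
python3 - <<'E'
from h import *
s=manip.observe(); print(s)
for n in("side","top","wrist"):
    p,d,K,T=grab(n); save(n+'0',p); np.savez(n+'0.npz',p=p,d=d,K=K,T=T); print(n,K[0],-T[:3,:3].T@T[:3,3],T[2,:3])
E
```

```text
pics
{'time_s': 0.0, 'q': array([ 1.13218846e+00,  2.59336291e-01,  1.53608293e+00,  1.89786090e-05,
        1.34799696e+00, -2.02817236e-01]), 'joint_vel': array([-7.09181555e-04, -3.95713225e-05,  5.33946113e-05,  1.63661127e-04,
       -1.24358228e-03,  2.52355903e-04]), 'joint_torque': array([-6.99385837e-04, -4.37322199e+01, -2.84015536e+01,  7.18889432e-02,
        4.15549264e-02, -1.62817528e-04]), 'position': array([128.22891265, 534.28062307, 217.82138435]), 'tool_rot': array([[-7.91174480e-04,  2.33615197e-01,  9.72328810e-01],
       [-1.64306339e-03,  9.72327498e-01, -2.33616218e-01],
       [-9.99998337e-01, -1.78242906e-03, -3.85436125e-04]]), 'contact_force': array([ 0.36259398,  0.32523916, -0.34908286]), 'wrist_torque': array([-0.01501632, -0.00704414, -0.00296418]), 'grip_width': 92.92961354562456}
side [395.74099247   0.         326.35097875] [-284.9105339  -776.0531188   794.09698197] [ 0.60053951  0.62549717 -0.49810199]
top [372.31817866   0.         320.20316775] [ 305.35555487   49.74032009 1188.6181755 ] [ 0.20404154 -0.00261102 -0.97895875]
wrist [287.86572424   0.         319.68042512] [ 50.50677483 552.5605271  384.14998359] [ 0.28430051 -0.06889198 -0.95625682]
```

View pics/top0.png

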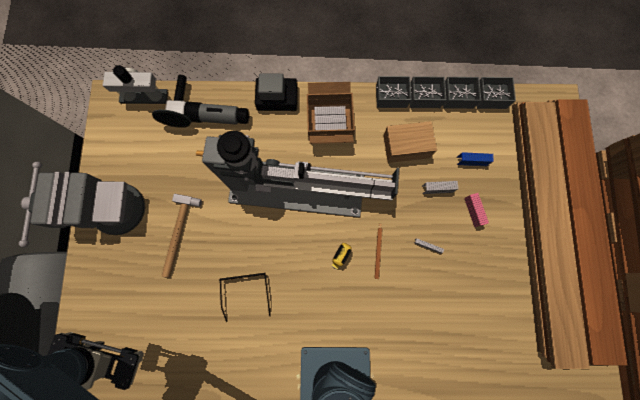

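View pics/side0.png

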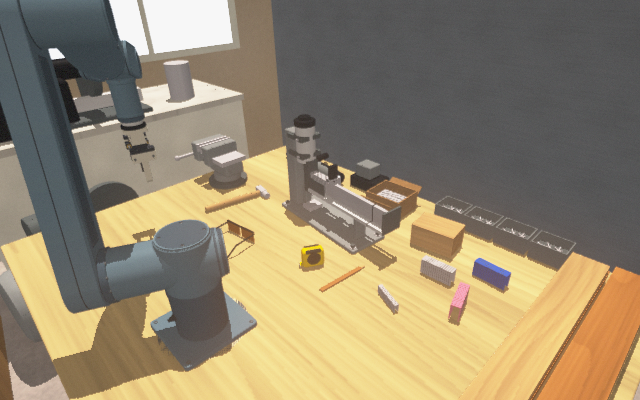

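Top view: the stapler's nose is at (235,150) and its rear plate at (397,185). The wide stick is at (440,187), the narrow one at (429,246), and the block at (410,142). The blue and pink decoys lie at (475,159) and (477,210).

```bash
python3 - <<'E'
from h import *
f=np.load('top0.npz'); p,d,K,T=[f[k] for k in 'pdKT']; W=cloud(d,K,T)
v,u=np.mgrid[:400,:640]
def sel(u0,u1,v0,v1,z0,z1):
    m=(u>=u0)&(u<u1)&(v>=v0)&(v<v1)&(W[...,2]>z0)&(W[...,2]<z1); return m
def rect(name,m):
    P=W[m]; r=cv2.minAreaRect(P[:,:2].astype(np.float32)); print(name,m.sum(),P.mean(0).round(1),np.percentile(P[:,2],[5,50,95]).round(1),'rect',np.round(r[0],1),np.round(r[1],1),round(r[2],1))
rect('wide',sel(418,462,176,198,42,60)); rect('wide>20',sel(418,462,176,198,20,60))
rect('narrow',sel(410,446,235,258,18,34))
rect('table',sel(280,330,300,330,-20,20))
P=W[sel(300,402,160,200,160,185)]; rect('rail',sel(305,390,160,205,162,178))
rect('plate',sel(388,402,165,202,150,185))
rect('shoe/loaded',sel(265,310,155,185,180,245))
for vv in range(164,200,3): print(vv,W[vv,300:402:8,2].round(0))
big=cv2.resize(p[120:220,200:460],None,fx=3,fy=3,interpolation=cv2.INTER_CUBIC); save('topcrop',big)
E
```

```text
wide 284 [ 594.1 -336.5   49. ] [45.2 49.1 52.1] rect [ 594.3 -337.2] [ 28.1 103.5] 3.9
wide>20 338 [ 592.3 -336.1   46. ] [25.9 48.6 52. ] rect [ 594.4 -337.2] [ 28.2 103.5] 3.6
narrow 134 [ 407.4 -294.9   24.8] [21.1 24.8 28.7] rect [ 407.5 -295.3] [89.3 14.1] 68.4
table 1493 [195.5  92.   -0.8] [-4.6 -0.8  2.8] rect [195.5  92.3] [ 86.3 151.5] 0.5
rail 443 [578.5 -27.7 168.6] [164.4 168.8 172.1] rect [578.7 -27.5] [243.4  34.5] 78.7
plate 156 [ 571.9 -163.5  169.1] [155.5 171.  175.9] rect [ 575.8 -158.8] [29.  76.5] 84.6
shoe/loaded 178 [593.1 104.3 208.2] [182.2 204.5 236. ] rect [599.4 105.8] [30.  47.3] 84.4
164 [239. 115.  -1.  -4.  -3.   1.   0.  -2.   2.   0.  -1.  -1.   1.]
167 [236. 117. 107.   1.  -0.  -3.  -0.   1.   3.   0.  -2.  -1.   0.]
170 [236. 114.  14. 107. 113. 108. 106.  -3.   6.  -2.   0.  -2. 170.]
173 [235. 169. 108. 110.  11.  11. 106. 106. 113. 111.  -1.  -4. 173.]
176 [212. 169. 169. 171. 164. 112. 112. 107.  -2.  -1. 107. 111. 171.]
179 [140. 156. 161. 167. 168. 165. 167. 165. 169. 109. 111.  -0. 175.]
182 [111. 120. 128. 139. 150. 156. 166. 167. 169. 168. 170. 170. 175.]
185 [110. 111. 113. 112. 112. 119. 134. 145. 153. 162. 166. 169. 174.]
188 [112. 111. 113. 112. 111. 113. 110. 106. 116. 131. 137. 149. 172.]
191 [ 10.   9. 110. 111. 110. 114. 110. 111. 111. 112. 112. 116. 174.]
194 [  8.  17.  14.  15.  20. 107. 110. 112. 109. 111. 110. 111. 169.]
197 [ 10.  14.  18.  13.  14.  14.  46.  11. 104. 112. 112. 112.   0.]
```

View pics/topcrop.png

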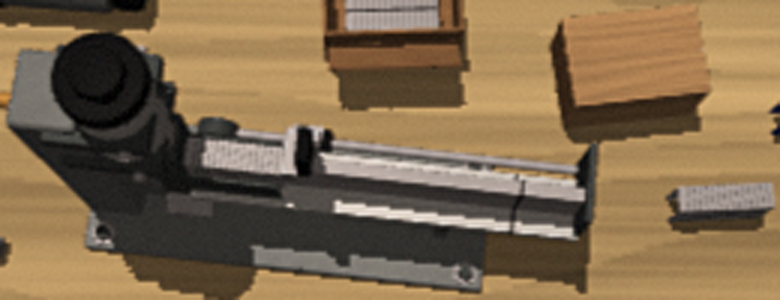

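```bash
python3 - <<'E'
from h import *
f=np.load('top0.npz'); p,d,K,T=[f[k] for k in 'pdKT']; W=cloud(d,K,T)
v,u=np.mgrid[:400,:640]; z=W[...,2]
# robust: per column, rail-top pixels -> ray onto z=170
C=-T[:3,:3].T@T[:3,3]
def ray(uu,vv,zz):
    D=np.stack([(uu-K[0,2])/K[0,0],(vv-K[1,2])/K[1,1],np.ones_like(uu*1.)],-1)@T[:3,:3]
    return C+D*((zz-C[2])/D[...,2])[...,None]
X=[]
for c in range(312,388):
    r=[i for i in range(166,196) if z[i,c]>165 and z[i,c]<176 ]
    if len(r)>=2: X.append(ray(np.array(c*1.),np.array(np.median(r)),170.))
X=np.array(X); a=np.polyfit(X[:,1],X[:,0],1); res=X[:,0]-np.polyval(a,X[:,1]); k=abs(res)<3; a=np.polyfit(X[k,1],X[k,0],1)
th=np.arctan(a[0]); print('rail x=',a,'deg',np.degrees(th),'res',res[k].std(),k.sum())
yd=np.array([np.sin(th),np.cos(th)]); xd=np.array([yd[1],-yd[0]])
def proj(P): o=np.array([a[1],0]); return (P[...,:2]-o)@xd,(P[...,:2]-o)@yd
# grip
m=(u>270)&(u<320)&(v>150)&(v<185)&(z>228)&(z<245); G=W[m]; print('grip',m.sum(),[ (q.min().round(1),np.median(q).round(1),q.max().round(1)) for q in proj(G)],G.mean(0))
# plate rear face
m=(u>385)&(u<405)&(v>160)&(v<205)&(z>168)&(z<180); q=proj(W[m]); print('plate x',q[0].min(),q[0].max(),'y',np.percentile(q[1],[5,50,95]))
# load line: darkness along rail row
g=p.mean(2); s=[]
for t in np.arange(-170,-100,1.5):
    P=np.r_[np.array([a[1],0])+yd*t,170,1]; c=T@P if T.shape[0]==4 else T[:3]@P; uu=K[0,0]*c[0]/c[2]+K[0,2]; vv=K[1,1]*c[1]/c[2]+K[1,2]
    s.append((t,round(uu,1),round(vv,1),round(float(cv2.getRectSubPix(g.astype(np.float32),(1,1),(uu,vv))[0,0]))))
print(s)
# wide stick edges: line fit
m=(u>415)&(u<465)&(v>174)&(v<198)&(z>40)&(z<60); P=W[m][:,:2]
l=cv2.fitLine(P.astype(np.float32),cv2.DIST_L2,0,.01,.01).ravel(); print('stick dir',np.degrees(np.arctan2(l[0],l[1])),P.mean(0))
E
```

```text
rail x= [1.03354592e-01 5.81232792e+02] deg 5.90083021781293 res 0.8630154156960522 76
grip 69 [(np.float64(-15.7), np.float64(0.2), np.float64(18.6)), (np.float64(92.9), np.float64(99.9), np.float64(107.1))] [591.8536115   99.265713   233.93483545]
plate x -25.942775661608714 49.26332390613122 y [-172.39046312 -166.27685823 -141.95422367]
[(np.float64(-170.0), np.float64(396.9), np.float64(185.0), 59), (np.float64(-168.5), np.float64(396.4), np.float64(185.0), 57), (np.float64(-167.0), np.float64(395.9), np.float64(184.9), 57), (np.float64(-165.5), np.float64(395.3), np.float64(184.9), 57), (np.float64(-164.0), np.float64(394.8), np.float64(184.8), 77), (np.float64(-162.5), np.float64(394.3), np.float64(184.8), 128), (np.float64(-161.0), np.float64(393.7), np.float64(184.7), 160), (np.float64(-159.5), np.float64(393.2), np.float64(184.6), 171), (np.float64(-158.0), np.float64(392.7), np.float64(184.6), 174), (np.float64(-156.5), np.float64(392.2), np.float64(184.5), 171), (np.float64(-155.0), np.float64(391.6), np.float64(184.5), 169), (np.float64(-153.5), np.float64(391.1), np.floa
[... 1642 characters left out ...]
 (np.float64(-114.5), np.float64(377.3), np.float64(182.9), 173), (np.float64(-113.0), np.float64(376.8), np.float64(182.9), 174), (np.float64(-111.5), np.float64(376.3), np.float64(182.8), 175), (np.float64(-110.0), np.float64(375.7), np.float64(182.7), 174), (np.float64(-108.5), np.float64(375.2), np.float64(182.7), 173), (np.float64(-107.0), np.float64(374.7), np.float64(182.6), 146), (np.float64(-105.5), np.float64(374.1), np.float64(182.6), 104), (np.float64(-104.0), np.float64(373.6), np.float64(182.5), 104), (np.float64(-102.5), np.float64(373.1), np.float64(182.5), 122), (np.float64(-101.0), np.float64(372.6), np.float64(182.4), 145)]
stick dir 176.84883 [ 593.95614068 -336.40946286]
```

Measured (rail frame, s along the rail): rail at 5.9°, grip at s≈100, load line at s≈-104.7. Those are 204.7 apart against 205 expected, so they agree. I'll plan the moves from these.

```bash
cat >> h.py <<'E'
from scipy.spatial.transform import Rotation as R
def down(yaw):
    y=np.radians(yaw); X=np.array([0,0,-1.]); Y=np.array([np.cos(y),np.sin(y),0]); return np.stack([X,Y,np.cross(X,Y)],1)
def plan(pos,yaw,n):
    s=manip.observe(); p=s['position'].copy(); A=s['tool_rot']; rv=(R.from_matrix(A).inv()*R.from_matrix(down(yaw))).as_rotvec(degrees=True)
    step=(np.array(pos)-p)/n
    print('from',p.round(1),'turn/row',(rv/n).round(2),'rows:')
    print([ (( A@R.from_rotvec(rv*i/n,degrees=True).as_matrix()).T@step/10).round(2).tolist() for i in range(n)])
E
python3 -c "
from h import *
plan([594,-335,170],3.5,16)"
```

```text
from [128.3 534.4 218. ] turn/row [4.56 0.   0.  ] rows:
[[0.31, -4.6, 4.1], [0.3, -4.26, 4.45], [0.3, -3.9, 4.78], [0.3, -3.5, 5.07], [0.3, -3.09, 5.33], [0.3, -2.65, 5.56], [0.3, -2.2, 5.76], [0.3, -1.74, 5.91], [0.3, -1.26, 6.03], [0.3, -0.78, 6.11], [0.3, -0.29, 6.16], [0.3, 0.2, 6.16], [0.3, 0.69, 6.13], [0.3, 1.18, 6.05], [0.3, 1.65, 5.94], [0.3, 2.12, 5.79]]
```

```bash
python3 -m creep '{"translation":[[0,-4.6,4.1],[0,-4.26,4.45],[0,-3.9,4.78],[0,-3.5,5.07],[0,-3.09,5.33],[0,-2.65,5.56],[0,-2.2,5.76],[0,-1.74,5.91]],"rotation":[[4.56,0,0],[4.56,0,0],[4.56,0,0],[4.56,0,0],[4.56,0,0],[4.56,0,0],[4.56,0,0],[4.56,0,0]],"claw":[0,0,0,0,0,0,0,0]}'; python3 -m creep '{"translation":[[0,-1.26,6.03],[0,-0.78,6.11],[0,-0.29,6.16],[0,0.2,6.16],[0,0.69,6.13],[0,1.18,6.05],[0,1.65,5.94],[0,2.12,5.79]],"rotation":[[4.56,0,0],[4.56,0,0],[4.56,0,0],[4.56,0,0],[4.56,0,0],[4.56,0,0],[4.56,0,0],[4.56,0,0]],"claw":[0,0,0,0,0,0,0,0]}'
python3 -c "
from h import *
plan([594,-336,150],3.5,8)"
```

```text
time_s: 1.15
position: [361.8, 98.4, 218.8]
tool_rot: [[0.001, 0.768, 0.641], [0.0, 0.641, -0.768], [-1.0, 0.001, 0.0]]
contact_force: [-0.4, 0.2, 0.0]
grip_width: 93.2
time_s: 2.15
position: [594.9, -336.1, 218.2]
tool_rot: [[-0.0, 0.998, 0.059], [0.0, 0.059, -0.998], [-1.0, -0.0, -0.0]]
contact_force: [0.9, -0.7, 0.4]
grip_width: 92.6
from [ 594.9 -336.1  218.2] turn/row [-0.02 -0.    0.  ] rows:
[[0.85, -0.01, -0.0], [0.85, -0.01, -0.0], [0.85, -0.01, -0.0], [0.85, -0.01, -0.0], [0.85, -0.01, -0.0], [0.85, -0.01, -0.0], [0.85, -0.01, -0.0], [0.85, -0.01, -0.0]]
```

```bash
python3 - <<'E'
from h import *
p,d,K,T=grab('wrist'); save('w1',p); W=cloud(d,K,T); z=W[...,2]
m=(abs(W[...,0]-594)<60)&(abs(W[...,1]+337)<80)&(z>40)&(z<60)
P=W[m]; r=cv2.minAreaRect(P[:,:2].astype(np.float32)); print(m.sum(),P.mean(0),r,np.percentile(z[m],[5,50,95]))
l=cv2.fitLine(P[:,:2].astype(np.float32),cv2.DIST_L2,0,.01,.01).ravel(); print(np.degrees(np.arctan(l[0]/l[1])))
print(np.nanmedian(z[:60]))
E
```

```text
1855 [ 596.45003078 -333.66845989   50.1405135 ] ((596.4284057617188, -336.2069091796875), (27.417312622070312, 99.55167388916016), 3.1650052070617676) [48.90086387 50.15209366 51.32635159]
-3.1214688
0.4884298303714557
```

View pics/w1.png

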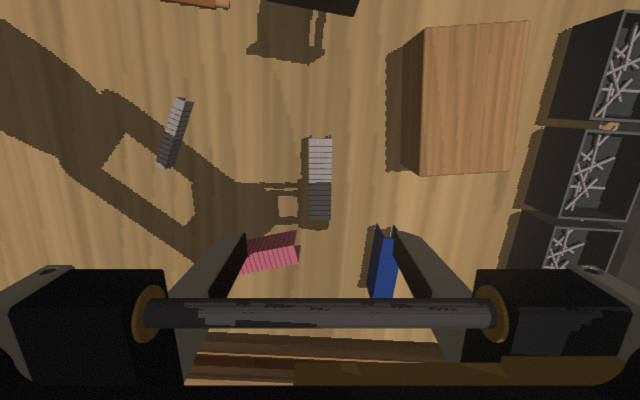

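Wrist view: the stick is at (320,180), clear of the block on the right (400–530). Its position is (596.4, -336.2) at yaw 3.1°. Next I descend with the claw half closed.

```bash
python3 -m creep '{"translation":[[3,0.15,0],[4,0,0],[4,0,0],[3,0,0],[2.5,0,0],[2,0,0],[1.2,0,0],[0.8,0,0]],"rotation":[[0.3,0,0],[0,0,0],[0,0,0],[0,0,0],[0,0,0],[0,0,0],[0,0,0],[0,0,0]],"claw":[100,100,100,100,100,100,100,100]}'
python3 -m creep '{"translation":[[0,0,0],[0,0,0],[0,0,0],[0,0,0],[0,0,0],[0,0,0],[0,0,0],[0,0,0]],"rotation":[[0,0,0],[0,0,0],[0,0,0],[0,0,0],[0,0,0],[0,0,0],[0,0,0],[0,0,0]],"claw":[150,160,170,180,190,200,210,220]}'
python3 -m creep '{"translation":[[0,0,0],[0,0,0],[0,0,0],[0,0,0],[-0.5,0,0],[-1,0,0],[-1,0,0],[0,0,0]],"rotation":[[0,0,0],[0,0,0],[0,0,0],[0,0,0],[0,0,0],[0,0,0],[0,0,0],[0,0,0]],"claw":[220,220,220,220,220,220,220,220]}'
```

```text
time_s: 3.2
position: [595.9, -334.3, 13.3]
tool_rot: [[0.0, 0.998, 0.056], [-0.0, 0.056, -0.998], [-1.0, 0.0, 0.0]]
contact_force: [0.6, -0.6, -1.1]
grip_width: 56.4
time_s: 4.2
position: [595.8, -334.4, 14.1]
tool_rot: [[0.0, 0.998, 0.056], [-0.0, 0.056, -0.998], [-1.0, -0.0, 0.0]]
contact_force: [-3.2, -0.1, 5.6]
grip_width: 26.7
time_s: 5.2
position: [596.7, -334.8, 40.2]
tool_rot: [[0.002, 0.998, 0.056], [-0.002, 0.056, -0.998], [-1.0, 0.002, 0.002]]
contact_force: [-0.5, -0.8, -1.4]
grip_width: 26.9
```

```bash
python3 -m creep '{"translation":[[-3,0,0],[-4,0,0],[-4,0,0],[-4,0,0],[-3,0,0],[-2,0,0],[0,0,0],[0,0,0]],"rotation":[[0,0,0],[0,0,0],[0,0,0],[0,0,0],[0,0,0],[0,0,0],[0,0,0],[0,0,0]],"claw":[220,220,220,220,220,220,220,220]}'
python3 -c "
from h import *
plan([581.5,5,240],-5.9,8)"
```

```text
time_s: 6.2
position: [595.4, -333.9, 237.3]
tool_rot: [[-0.001, 0.998, 0.056], [0.001, 0.056, -0.998], [-1.0, -0.001, -0.001]]
contact_force: [0.8, -0.2, -2.2]
grip_width: 26.9
from [ 595.4 -333.9  237.3] turn/row [ 1.14 -0.01  0.01] rows:
[[-0.03, 0.07, -4.24], [-0.03, -0.02, -4.24], [-0.03, -0.1, -4.24], [-0.03, -0.19, -4.24], [-0.03, -0.27, -4.23], [-0.03, -0.36, -4.22], [-0.03, -0.44, -4.22], [-0.03, -0.52, -4.21]]
```

```bash
python3 -m creep '{"translation":[[-0.03,0.07,-4.24],[-0.03,0,-4.24],[-0.03,-0.1,-4.24],[-0.03,-0.19,-4.24],[-0.03,-0.27,-4.24],[-0.03,-0.36,-4.24],[-0.03,-0.44,-4.24],[-0.03,-0.52,-4.24]],"rotation":[[1.14,0,0],[1.14,0,0],[1.14,0,0],[1.14,0,0],[1.14,0,0],[1.14,0,0],[1.14,0,0],[1.14,0,0]],"claw":[220,220,220,220,220,220,220,220]}'
python3 -m creep '{"translation":[[0,0,0],[0,0,0],[0,0,0],[0,0,0],[0,0,0],[0,0,0],[0,0,0],[0,0,0]],"rotation":[[0,0,0],[0,0,0],[0,0,0],[0,0,0],[0,0,0],[0,0,0],[0,0,0],[0,0,0]],"claw":[220,220,220,220,220,220,220,220]}'
python3 - <<'E'
from h import *
s=manip.observe(); print(s['position'],s['tool_rot'][:,1])
p,d,K,T=grab('wrist'); save('w2',p); W=cloud(d,K,T); np.savez('w2.npz',p=p,d=d,K=K,T=T)
yd=np.array([np.sin(np.radians(5.9)),np.cos(np.radians(5.9))]); xd=np.array([yd[1],-yd[0]]); o=np.array([581.23,0])
x=(W[...,:2]-o)@xd; y=(W[...,:2]-o)@yd; z=W[...,2]
def st(n,m): 
    if m.sum()>4: print(n,m.sum(),'x',x[m].min().round(1),x[m].mean().round(1),x[m].max().round(1),'y',y[m].min().round(1),y[m].mean().round(1),y[m].max().round(1),'z',np.median(z[m]).round(1))
for a in range(-160,95,15): st(a,(y>a)&(y<a+15)&(z>166)&(z<174)&(abs(x)<18))
st('grip',(z>230)&(z<240)&(abs(x)<25)&(y>80)&(y<120))
tp=s['position']; tx=(tp[:2]-o)@xd; ty=(tp[:2]-o)@yd; print('tcp',tx,ty)
for a in np.arange(ty-60,ty+60,15): st('stick%.0f'%a,(y>a)&(y<a+15)&(z>tp[2]+25)&(z<tp[2]+45)&(abs(x-tx)<16))
E
```

```text
time_s: 7.2
position: [581.3, 7.0, 239.3]
tool_rot: [[-0.003, 0.995, -0.103], [0.001, -0.103, -0.995], [-1.0, -0.003, -0.0]]
contact_force: [0.5, 0.1, -1.4]
grip_width: 26.7
time_s: 8.2
position: [582.3, 5.5, 241.1]
tool_rot: [[0.0, 0.995, -0.103], [-0.0, -0.103, -0.995], [-1.0, 0.0, 0.0]]
contact_force: [-0.1, 0.8, -1.4]
grip_width: 27.0
[582.26234246   5.52580048 241.09253271] [ 9.94727203e-01 -1.02556263e-01  7.07238513e-05]
-160 44 x -3.6 2.6 8.8 y -160.0 -157.9 -155.6 z 170.0
20 135 x -4.3 2.5 9.4 y 28.0 31.6 34.8 z 170.1
35 306 x -4.3 2.5 9.3 y 35.1 42.7 49.9 z 170.1
50 306 x -4.1 2.5 9.1 y 50.3 57.5 64.6 z 170.1
65 327 x -4.0 2.5 9.7 y 65.0 72.4 80.0 z 170.1
80 320 x -3.9 2.9 9.7 y 80.0 86.5 92.9 z 170.1
grip 1578 x -14.2 2.7 19.7 y 93.7 100.5 107.6 z 235.9
tcp 0.45886290459481355 5.602646408840401
stick-54 480 x -11.7 2.0 15.3 y -47.2 -43.0 -39.4 z 277.0
stick-39 776 x -11.7 2.0 15.7 y -39.4 -34.0 -28.1 z 277.1
stick-9 1279 x -11.5 2.0 15.6 y -9.2 -1.4 5.6 z 277.1
stick6 1636 x -15.5 0.8 16.4 y 5.6 13.1 20.6 z 277.1
stick21 1543 x -11.5 2.0 15.6 y 20.6 28.3 35.6 z 277.1
stick36 1687 x -11.6 2.1 15.7 y 35.6 43.2 50.6 z 277.1
stick51 501 x -11.3 2.0 15.6 y 50.6 52.5 54.1 z 277.0
```

View pics/w2.png

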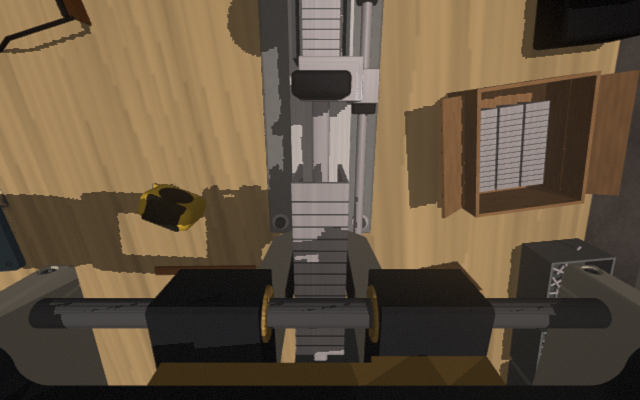

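Wrist view: the shoe's grip is at (322,84). The held stick (320,200) lies in line with the rail: 2.0 against 2.5 mm across, centre at s≈3.5 with 12.5 wanted. I'll correct this and lower it.

```bash
python3 -m creep '{"translation":[[0,0.05,-0.3],[0,0,-0.3],[2,0,0],[2,0,0],[2,0,0],[2,0,0],[1.2,0,0],[0.8,0,0]],"rotation":[[0,0,0],[0,0,0],[0,0,0],[0,0,0],[0,0,0],[0,0,0],[0,0,0],[0,0,0]],"claw":[220,220,220,220,220,220,220,220]}'
python3 -m creep '{"translation":[[0,0,0],[0,0,0],[0,0,0],[0,0,0],[0.15,0,0],[0.1,0,0],[0,0,0],[0,0,0]],"rotation":[[0,0,0],[0,0,0],[0,0,0],[0,0,0],[0,0,0],[0,0,0],[0,0,0],[0,0,0]],"claw":[220,220,220,220,220,220,220,220]}'
```

```text
time_s: 9.25
position: [583.4, 11.6, 140.6]
tool_rot: [[-0.0, 0.995, -0.102], [0.0, -0.102, -0.995], [-1.0, -0.0, -0.0]]
contact_force: [0.8, -0.3, -1.2]
grip_width: 26.9
time_s: 10.25
position: [583.3, 11.4, 138.5]
tool_rot: [[-0.0, 0.995, -0.103], [-0.0, -0.103, -0.995], [-1.0, -0.0, 0.0]]
contact_force: [-0.8, 0.1, -0.9]
grip_width: 26.7
```

```bash
python3 -m creep '{"translation":[[0.05,0,0],[0.05,0,0],[0.05,0,0],[0.05,0,0],[0,0,0],[0,0,0],[0,0,0],[0,0,0]],"rotation":[[0,0,0],[0,0,0],[0,0,0],[0,0,0],[0,0,0],[0,0,0],[0,0,0],[0,0,0]],"claw":[220,220,220,220,220,220,220,220]}'
python3 - <<'E'
from h import *
p,d,K,T=grab('wrist'); W=cloud(d,K,T); np.savez('w3.npz',p=p,d=d,K=K,T=T); save('w3',p)
yd=np.array([np.sin(np.radians(5.9)),np.cos(np.radians(5.9))]); xd=np.array([yd[1],-yd[0]]); o=np.array([581.23,0])
x=(W[...,:2]-o)@xd; y=(W[...,:2]-o)@yd; z=W[...,2]
for a in range(-60,95,10):
    m=(y>a)&(y<a+10)&(z>160)&(z<185)&(abs(x-2.5)<16)
    if m.sum()>5: print(a,m.sum(),np.percentile(x[m],[1,50,99]).round(1),y[m].min().round(1),y[m].max().round(1),np.percentile(z[m],[5,50,95]).round(1))
E
```

```text
time_s: 11.25
position: [583.4, 11.4, 137.1]
tool_rot: [[0.0, 0.995, -0.103], [-0.0, -0.103, -0.995], [-1.0, 0.0, 0.0]]
contact_force: [-2.6, 0.6, 5.0]
grip_width: 27.4
-50 221 [-9.   2.3 13.4] -50.0 -40.0 [168.9 170.1 173. ]
-40 686 [-10.7   2.3  15.7] -40.0 -30.0 [172.2 173.  173.9]
-30 537 [-10.9   2.3  15.6] -30.0 -22.2 [172.2 173.1 173.9]
-10 225 [-10.9   2.3  15.8] -3.2 -0.0 [172.1 173.1 173.9]
0 913 [-10.9   2.8  16. ] 0.0 10.0 [172.2 173.2 176.4]
10 1189 [-13.1   2.3  18.1] 10.0 20.0 [171.  173.3 181.3]
20 1013 [-12.9   2.8  18. ] 20.0 30.0 [172.2 173.1 174.3]
30 1033 [-10.8   2.3  15.9] 30.0 40.0 [172.1 173.1 174. ]
40 1085 [-10.7   2.8  15.7] 40.0 50.0 [172.2 173.1 174.1]
50 1306 [-10.8   2.3  15.9] 50.0 60.0 [169.6 173.1 174.1]
60 607 [-4.3  2.8  9.5] 60.0 70.0 [168.6 170.  171.1]
70 658 [-4.2  2.8  9.3] 70.0 80.0 [168.6 170.  171.1]
80 680 [-4.   2.8  9.6] 80.0 90.0 [168.8 170.1 171.2]
90 222 [-9.8  2.8 17.2] 90.0 92.9 [169.  170.3 184.7]
```

It's seated: crown at 173.1 mm, 5 N of contact, x matching the rail. Now I release slowly and lift away.

```bash
python3 -m creep '{"translation":[[0,0,0],[0,0,0],[0,0,0],[0,0,0],[0,0,0],[0,0,0],[0,0,0],[0,0,0]],"rotation":[[0,0,0],[0,0,0],[0,0,0],[0,0,0],[0,0,0],[0,0,0],[0,0,0],[0,0,0]],"claw":[180,170,150,130,110,100,100,100]}'
python3 -m creep '{"translation":[[0,0,0],[0,0,0],[0,0,0],[-1.5,0,0],[-3,0,0],[-4,0,0],[-5,0,0],[-3,0,0]],"rotation":[[0,0,0],[0,0,0],[0,0,0],[0,0,0],[0,0,0],[0,0,0],[0,0,0],[0,0,0]],"claw":[100,100,100,100,100,100,100,100]}'
python3 - <<'E'
from h import *
p,d,K,T=grab('wrist'); W=cloud(d,K,T); save('w4',p)
yd=np.array([np.sin(np.radians(5.9)),np.cos(np.radians(5.9))]); xd=np.array([yd[1],-yd[0]]); o=np.array([581.23,0])
x=(W[...,:2]-o)@xd; y=(W[...,:2]-o)@yd; z=W[...,2]
m=(z>171.7)&(z<176)&(abs(x-2.5)<16)&(abs(y-9)<70)
print(m.sum(),np.percentile(x[m],[1,50,99]),np.percentile(y[m],[.2,99.8]))
g=(z>230)&(z<240)&(abs(x)<25)&(y>80)&(y<120); print('grip',x[g].min(),x[g].max(),y[g].min(),y[g].max())
c=o+xd*2.6+yd*100.5; print('grip world',c)
plan([c[0],c[1],290],84.1,10)
E
```

```text
time_s: 12.3
position: [583.4, 11.4, 136.6]
tool_rot: [[0.0, 0.995, -0.103], [-0.0, -0.103, -0.995], [-1.0, 0.0, 0.0]]
contact_force: [-0.4, -0.1, -0.2]
grip_width: 56.4
time_s: 13.3
position: [584.1, 11.4, 305.8]
tool_rot: [[0.005, 0.995, -0.103], [-0.001, -0.103, -0.995], [-1.0, 0.005, 0.0]]
contact_force: [0.5, -0.3, -1.7]
grip_width: 56.6
2209 [-10.60129019   2.39464209  15.86873436] [-39.74808588  59.71485399]
grip -14.11260526478974 19.750842303775507 93.5893282323669 106.95404556503617
grip world [594.14687727  99.70037252]
from [585.3  11.2 309.5] turn/row [-9.    0.05 -0.04] rows:
[[0.19, -0.01, -0.89], [0.2, 0.13, -0.88], [0.2, 0.27, -0.85], [0.2, 0.4, -0.79], [0.2, 0.52, -0.72], [0.2, 0.63, -0.63], [0.2, 0.72, -0.53], [0.2, 0.79, -0.41], [0.2, 0.84, -0.28], [0.2, 0.88, -0.14]]
```

Released and undisturbed: stick centre at s=10.0 with 12.3 ideal. Next I turn 90° and move above the grip.

```bash
python3 -m creep '{"translation":[[0,0,0],[0,0,0],[0,0,0],[0,0,0],[0,0,0],[0,0,0],[0,0,0],[0,0,0]],"rotation":[[-10,0,0],[-10,0,0],[-10,0,0],[-10,0,0],[-10,0,0],[-10,0,0],[-10,0,0],[-10,0,0]],"claw":[100,100,100,100,100,100,100,100]}'
python3 -m creep '{"translation":[[0,0,0],[0,2,0],[0,3,0],[0,2,0],[0,1,0],[0,0,0],[0,0,0],[0,0,0]],"rotation":[[-10,0,0],[0,0,0],[0,0,0],[0,0,0],[0,0,0],[0,0,0],[0,0,0],[0,0,0]],"claw":[100,100,100,100,100,100,100,100]}'
python3 - <<'E'
from h import *
plan([594.15,99.7,192],84.1,8)
p,d,K,T=grab('wrist'); W=cloud(d,K,T); save('w5',p)
yd=np.array([np.sin(np.radians(5.9)),np.cos(np.radians(5.9))]); xd=np.array([yd[1],-yd[0]]); o=np.array([581.23,0])
x=(W[...,:2]-o)@xd; y=(W[...,:2]-o)@yd; z=W[...,2]
g=(z>228)&(z<240)&(abs(x)<25)&(y>80)&(y<120); print('grip',g.sum(),x[g].min(),x[g].max(),y[g].min(),y[g].max())
E
```

```text
time_s: 14.35
position: [583.2, 11.4, 302.0]
tool_rot: [[0.0, 0.268, 0.963], [-0.0, 0.963, -0.268], [-1.0, 0.0, 0.0]]
contact_force: [0.6, -1.6, -0.0]
grip_width: 56.6
time_s: 15.35
position: [591.6, 90.3, 301.5]
tool_rot: [[-0.0, 0.104, 0.995], [-0.0, 0.995, -0.104], [-1.0, -0.0, -0.0]]
contact_force: [-0.4, -0.7, 0.5]
grip_width: 56.5
from [591.6  90.3 301.5] turn/row [-0.01 -0.    0.  ] rows:
[[1.37, 0.12, 0.02], [1.37, 0.12, 0.02], [1.37, 0.12, 0.02], [1.37, 0.12, 0.02], [1.37, 0.12, 0.02], [1.37, 0.12, 0.02], [1.37, 0.12, 0.02], [1.37, 0.12, 0.02]]
grip 617 -14.425355422327526 18.881161206178124 93.75506185114592 107.59585631429539
```

View pics/w5.png

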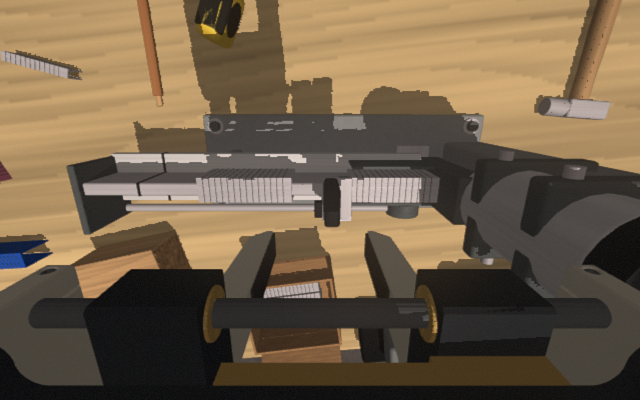

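Wrist view: grip at (332,200) between the jaws, stick astride the rail at (247,187), cylinder on the right. I descend over the grip.

```bash
python3 -m creep '{"translation":[[0,0.5,0.1],[1,0.45,0.06],[2,0,0],[2.5,0,0],[2.5,0,0],[1.5,0,0],[1,0,0],[0.4,0,0]],"rotation":[[0,0,0],[0,0,0],[0,0,0],[0,0,0],[0,0,0],[0,0,0],[0,0,0],[0,0,0]],"claw":[100,100,100,100,100,100,100,100]}'
python3 -m creep '{"translation":[[0,0,0],[0,0,0],[0,0,0],[0,0,0],[0,0,0],[0,0,0],[0,0,0],[0,0,0]],"rotation":[[0,0,0],[0,0,0],[0,0,0],[0,0,0],[0,0,0],[0,0,0],[0,0,0],[0,0,0]],"claw":[130,160,180,190,200,210,220,230]}'
python3 -m creep '{"translation":[[0,0,0],[0,0,0],[0,0,0],[0,0,0],[0,0,0],[0,0,0],[0,0,0],[0,0,0]],"rotation":[[0,0,0],[0,0,0],[0,0,0],[0,0,0],[0,0,0],[0,0,0],[0,0,0],[0,0,0]],"claw":[255,255,255,255,255,255,255,255]}'
```

```text
time_s: 16.4
position: [594.2, 100.3, 192.2]
tool_rot: [[-0.0, 0.103, 0.995], [-0.0, 0.995, -0.103], [-1.0, -0.0, -0.0]]
contact_force: [0.2, -0.3, -0.0]
grip_width: 56.1
time_s: 17.4
position: [594.1, 100.6, 192.5]
tool_rot: [[0.0, 0.103, 0.995], [0.0, 0.995, -0.103], [-1.0, 0.0, -0.0]]
contact_force: [1.3, 2.8, -0.6]
grip_width: 13.6
time_s: 18.4
position: [594.1, 100.5, 192.5]
tool_rot: [[0.0, 0.103, 0.995], [0.0, 0.995, -0.103], [-1.0, 0.0, -0.0]]
contact_force: [0.8, 5.1, -0.1]
grip_width: 13.7
```

```bash
python3 -m creep '{"translation":[[0,-0.3,0],[0,-0.6,0],[0,-1,0],[0,-1,0],[0,-1,0],[0,-1,0],[0,-1,0],[0,-1,0]],"rotation":[[0,0,0],[0,0,0],[0,0,0],[0,0,0],[0,0,0],[0,0,0],[0,0,0],[0,0,0]],"claw":[255,255,255,255,255,255,255,255]}'
python3 - <<'E'
from h import *
s=manip.observe(); p0=np.array([594.1,100.5]); print(s['position'],(s['position'][:2]-p0)@np.array([.1028,.9947]),s['contact_force'],s['grip_width'])
E
```

```text
time_s: 19.4
position: [587.0, 32.6, 192.5]
tool_rot: [[0.0, 0.102, 0.995], [0.002, 0.995, -0.102], [-1.0, 0.002, -0.0]]
contact_force: [2.9, 8.5, -0.8]
grip_width: 14.1
[587.02151109  32.61526228 192.52664654] -68.25261726629613 [ 2.86466841  8.47196704 -0.78012281] 14.065062555485442
```

Pull force is about 9 N, as expected for the spring. I keep drawing.

```bash
python3 -m creep '{"translation":[[0,-1,0],[0,-1,0],[0,-1,0],[0,-1,0],[0,-1,0],[0,-1,0],[0,-1,0],[0,-1,0]],"rotation":[[0,0,0],[0,0,0],[0,0,0],[0,0,0],[0,0,0],[0,0,0],[0,0,0],[0,0,0]],"claw":[255,255,255,255,255,255,255,255]}'
python3 -m creep '{"translation":[[0,-1,0],[0,-1,0],[0,-1,0],[0,-1,0],[0,-0.8,0],[0,-0.5,0],[0,0,0],[0,0,0]],"rotation":[[0,0,0],[0,0,0],[0,0,0],[0,0,0],[0,0,0],[0,0,0],[0,0,0],[0,0,0]],"claw":[255,255,255,255,255,255,255,255]}'
python3 - <<'E'
from h import *
s=manip.observe(); p0=np.array([594.1,100.5]); print(s['position'],(s['position'][:2]-p0)@np.array([.1028,.9947]))
plan([594.1-20.5*1.028,100.5-203.9,192.5],84.1,1)
p,d,K,T=grab('wrist'); save('w6',p); W=cloud(d,K,T); np.savez('w6.npz',p=p,d=d,K=K,T=T)
yd=np.array([np.sin(np.radians(5.9)),np.cos(np.radians(5.9))]); xd=np.array([yd[1],-yd[0]]); o=np.array([581.23,0])
x=(W[...,:2]-o)@xd; y=(W[...,:2]-o)@yd; z=W[...,2]
m=(z>171.7)&(z<176)&(abs(x-2.5)<16)&(y>-70)&(y<75)
print(m.sum(),np.percentile(x[m],[1,50,99]),np.percentile(y[m],[.2,50,99.8]))
g=(z>228)&(z<240)&(abs(x-2.5)<20)&(y<-70)&(y>-140); print('grip',g.sum(),y[g].min() if g.sum() else 0,y[g].max() if g.sum() else 0)
E
```

```text
time_s: 20.4
position: [578.8, -46.4, 192.5]
tool_rot: [[0.0, 0.102, 0.995], [0.003, 0.995, -0.102], [-1.0, 0.003, -0.0]]
contact_force: [2.5, 12.4, 0.3]
grip_width: 13.9
time_s: 21.4
position: [573.3, -98.9, 192.5]
tool_rot: [[-0.0, 0.102, 0.995], [0.003, 0.995, -0.102], [-1.0, 0.003, -0.0]]
contact_force: [2.5, 10.6, 0.3]
grip_width: 13.8
[573.28731379 -98.90517426 192.53706583] -200.48787098205213
from [573.3 -98.9 192.5] turn/row [ 0.05 -0.03 -0.15] rows:
[[0.0, -0.45, 0.02]]
5252 [-10.90107198   2.09200161  16.0778315 ] [-40.51008639   9.2212456   59.86106681]
grip 2299 -123.159741975952 -77.2705072134035
```

View pics/w6.png

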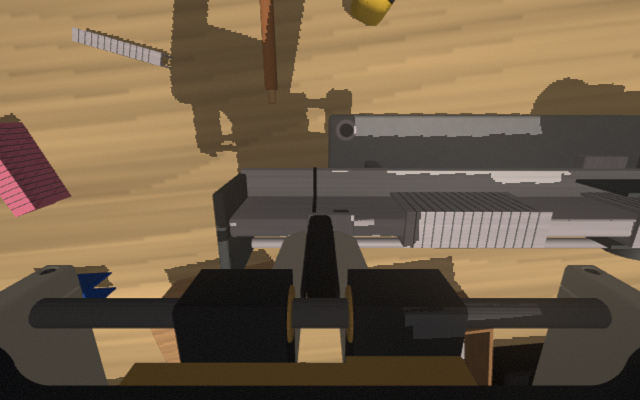

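Wrist view: the load line is at (315,190), the grip at (319,240) in the fingers, the stick at (475,220), undisturbed and clear of the shoe. I draw the last 4 mm and measure the line against the grip.

```bash
python3 -m creep '{"translation":[[0,-0.2,0],[0,-0.2,0],[0,0,0],[0,0,0],[0,0,0],[0,0,0],[0,0,0],[0,0,0]],"rotation":[[0,0,0],[0,0,0],[0,0,0],[0,0,0],[0,0,0],[0,0,0],[0,0,0],[0,0,0]],"claw":[255,255,255,255,255,255,255,255]}'
python3 - <<'E'
from h import *
s=manip.observe(); p0=np.array([594.1,100.5]); print(s['position'],'drawn',(s['position'][:2]-p0)@np.array([.1028,.9947]),abs(s['joint_vel']).max())
p,d,K,T=grab('wrist'); W=cloud(d,K,T)
yd=np.array([np.sin(np.radians(5.9)),np.cos(np.radians(5.9))]); xd=np.array([yd[1],-yd[0]]); o=np.array([581.23,0])
x=(W[...,:2]-o)@xd; y=(W[...,:2]-o)@yd; z=W[...,2]; br=p.mean(2)
m=(z>105)&(z<115)&(x<-8)&(x>-26)&(y>-125)&(y<-90)&(br<45); print('line(channel)',m.sum(),np.median(y[m]))
m=(z>233)&(z<238.5)&(x<5)&(y<-70)&(y>-140)&(br<45); print('grip',m.sum(),np.percentile(y[m],[1,50,99]))
m=(z>171.7)&(z<176)&(abs(x-2.5)<16)&(y>-70)&(y<75); print('stick',np.percentile(x[m],[1,50,99]),np.percentile(y[m],[.2,99.8]))
b=cv2.resize(p[160:280,200:560],None,fx=2.2,fy=2.2,interpolation=cv2.INTER_CUBIC); save('w7',b)
p,d,K,T=grab('side'); save('s7',cv2.resize(p[150:260,270:430],None,fx=4,fy=4,interpolation=cv2.INTER_CUBIC))
E
```

```text
time_s: 22.45
position: [572.9, -102.6, 192.5]
tool_rot: [[-0.0, 0.102, 0.995], [0.003, 0.995, -0.102], [-1.0, 0.003, -0.0]]
contact_force: [1.2, 9.9, 0.9]
grip_width: 13.5
[ 572.90412326 -102.60478022  192.53541501] drawn -204.20726100945802 0.001830289951871098
line(channel) 60 -104.01075852826716
grip 1116 [-111.37728506 -103.70472607  -96.41296047]
stick [-10.9018848    2.07598362  16.09663919] [-40.62387336  59.98391534]
```

View pics/s7.png

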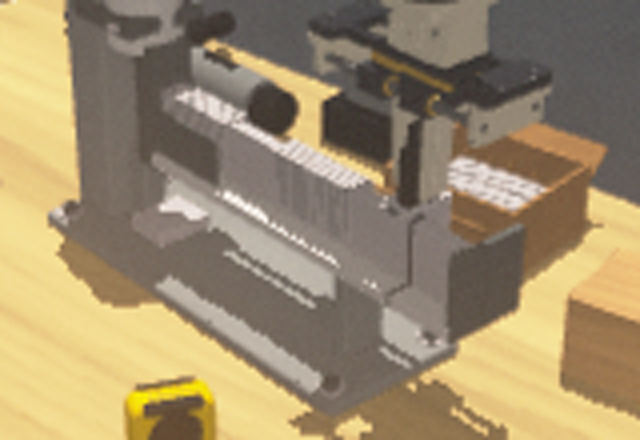

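View pics/w7.png

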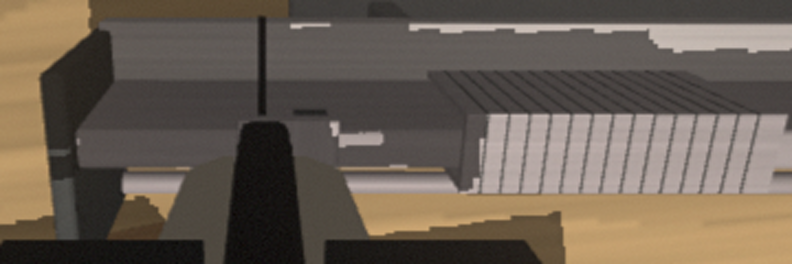

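The line (-104.0) and the grip (-103.7) agree. The stick's tail (-40.6) is about 49 mm ahead of the pawl pin, against 16 mm needed. The shoe is still and held with about 10 N, so I hand in.

```bash
python3 -c "
from workcell import manip
print(manip.job_done()); s=manip.observe(); print(s['position'],s['contact_force'],s['grip_width'])"
```

```text
the job is handed in; nothing more can be done
None
the job is handed in; nothing more can be done
```

The stapler is loaded: the wide stick sits astride the rail, let go, and the gripper is holding the feeder shoe at the load line against its spring. I handed in just after 22.45 s of the 53 s allowed. No verdict is reported, and the state could not be read after handing in.

I held the stick at the fixed 30 N grip, seated it with about 5 N of contact, and released it slowly. I then drew the shoe back 204 mm by its grip, using front and rear finger contact, without letting it go.

| Last check before handing in | Result |
|---|---|
| Grip against the load line | within about 0.5 mm |
| Stick along the rail from the load spot | about 2–3 mm rearward |
| Stick across the rail | about 0.1 mm off centre |
| Crown height | 173 mm measured just before release, matching a seated crown |
| Pawl pin past the stick's tail | about 49 mm (16 mm needed) |
| Spring pull on the fingers | about 10 N |
| Arm motion | still |

- **Pawl:** its angle could not be seen directly. I inferred that it has dropped from the pin's distance past the tail and from the stick not having moved.
- **Other things on the bench:** I touched none of them and saw none shifted, but I did not measure their positions again at the end.

No check failed or disagreed beyond about 1 to 2 mm of camera offset. I cancelled that by measuring the stick against the rail in the same picture.

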